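# Press the smart key's end button against the tray's end block

## Task

On the cherry wood tray lie two white smart keys; take the one that has a push button sticking out of its end, not the spare one with a strap loop there. The key slides away when its button is pushed, so brace its other end against the thick, high end of the tray and press the button fully in for about a second, then let go. Leave the key lying flat against that end of the tray with its button sprung back out, and leave the spare key where it lies.

Things in the scene. Friction and masses are not known exactly. Their poses are not given: they have to be found in the camera images.
- smart_key: Loose white plastic key, block 44 wide (x) x 76 long (y) x 22 mm thick (z up), 60 to 105 g, flat on the tray floor. Origin at the block's centre, half-way up. Its plain +y end faces the stop, 20 to 50 mm off at first, within 10 degrees of square. A solid grey push button sticks out of its -y end: cap 22 wide x 12 mm tall at half height, flat face 46 mm from the origin
- button (a joint): Travel in m of the smart key's push button: 0 is out, 0.006 fully in. It moves along the key's +y, into the key, and springs back. It starts to move at about 1.6 N and is fully in at about 4 N; the unbraced key slides on the tray at about 1 N or less, before the button moves
- stop: Fixed thick high end of the cherry wood tray: 260 long (x), 30 thick, 26 mm above the tray floor. Origin at the middle of the foot of its inner face, on the tray floor (8 mm above the work surface). The face looks along -y to the keys; pressing goes along +y. Other rims rise 10 mm. A coin box, frog (42, 48 mm tall) and tack stand in the tray more than 220 mm from this face
- spare_key: The other white key, to be left alone: same block 44 x 76 x 22 mm, origin at its centre, half-way up, but an open grey strap loop (36 wide, 8 mm tall, reaching 56 mm from the origin) on its -y end in place of the button. It lies beside the smart key, on either side, about 90 mm centre to centre, also 20 to 50 mm from the stop
Not all that is in view belongs to the job. Leave any green or purple look-alike of the smart_key alone.

How it is judged:
By the outcome, as a careful person would: the job done as asked, in the order asked, and still so for the second after the job is handed in, with the robot touching nothing.
It also fails if it takes over 35 s, if anything falls off the work surface, if the arm or the gripper's body presses on something with over 40 N, if the wrist force passes 120 N, or if a joint passes its speed limit or range.

## Robot

A 7-joint arm with a two-finger parallel gripper is mounted at the origin on the work surface. World frame = base frame: x ahead of the robot, y to its left, z up, the work surface at z = 0. Lengths are in m, angles in rad, forces in N, time in s.
With the tool pointing down it reaches from about 0.4 to 0.85 m from the base axis. Payload 4.4 kg.
Tool frame: the origin (TCP) lies on the centre line of the jaws, within the pads' length; the fingertips stand 8 mm ahead of it and the grasp point (between the pads) lies 11 mm behind it; z points along the fingers, y is the line along which they close (so a half turn about z gives the same grasp; the last joint's range is limited). The gripper opens to 94 mm and grips with 3 to 60 N. Pads are 16 mm wide; open, the fingers measure 119 mm over their backs; the gripper's body (75 mm by 177 mm) begins 78 mm behind the grasp point.
Start: joints at [-1.413, 0.628, 0.038, 1.517, -0.027, 0.996, -0.02], TCP at [0.144, 0.634, 0.213] pointing down, gripper open.
Joint ranges: [-3.06, 3.06], [-0.37, 2.12], [-1.25, 1.32], [0.18, 2.47], [-1.1, 4.24], [0.23, 1.98], [-2.94, 2.94]. Speed limits (rad/s): [2.57, 2.57, 3.14, 3.14, 3.14, 3.14, 3.14].

## Interface

Orientations are given as a 3x3 rotation matrix whose columns are the frame's x, y, z axes.
In Python, from station import ctrl gives the robot as it stands.
- The arm moves only by the shell command python3 -m handwheel 'ROWS' [FORCE]. ROWS is JSON, a list of rows, each an object of numbers: "x", "y", "z": the shift along the tool's x, y, z in m; "rx", "ry", "rz": the turn, a rotation vector about the tool's x, y, z in rad; "claw": the opening in per cent of the stroke, from 0 (shut) to 100 (fully open). In form: [{"x": .., "y": .., "z": .., "rx": .., "ry": .., "rz": .., "claw": ..}, ...]. A call has 1 to 20 rows; each row is the pose to reach, as a shift and turn from the pose commanded when the call began, along the tool's axes at that moment; what a row does not reach only later rows make up. A row lasts 1/12 s, in which the tool goes at most 41.7 mm and 7.16 degrees, less where a joint would pass 70% of its speed; a pose out of reach is approached as far as the arm can. A call with a gripper value outside its range is refused whole. The fingers move at their own pace and stop on an object; FORCE is the grip in N (left out, the last holds). Time passes only in rows, so rows that repeat a pose let the fingers close. It gives the time, the measured TCP pose, the force, the opening and the grip force at its end, in the units of the state.
- ctrl.state(): the state, without advancing time (a new reading comes with each control period).
- ctrl.read_camera(name): name is "side" or "top" or "wrist"; returns a dict with "image" (420x560x3 uint8, red, green, blue), "z_map" (420x560 float32, m along the optical axis (not along the pixel's ray), 0 where there is no reading), "fovy" (degrees; the focal length in pixels is half the picture's height over the tangent of half this angle, whatever the lens; pixels are square), "cx", "cy" (the principal point, pixels), "rvec" (rotation vector, rad) and "tvec" (3), from world to camera coordinates, as OpenCV has them. Camera axes: x right, y down, z forward; pixel columns grow to the right and rows downward; lengths in m; the calibration is good to about 2 mm. The wrist camera is an equidistant fisheye: a pixel r from the principal point sees the ray r / f radians off the axis. A picture is of the moment at which its call begins.
- ctrl.close_job(): hands the job in; it is judged then, once.
The state is a dict: "time": time; "joints": joint angles; "qd": joint speeds; "tau": joint torques, N m; "eef_pos": TCP position; "ee_rot": TCP orientation; "contact_force": force on the tool from outside, world axes, zero at the start; "wrist_torque": the same for the moment, N m; "finger_gap": finger opening in m; "grasp_force": force on a finger pad.
Only numpy, scipy, OpenCV 4.12 (cv2) and the standard library are available. Lean on these libraries where they do the work, as an engineer would, in place of code of your own. Each camera call takes 0.05 s, during which the arm holds its last target. There are 200 camera calls.

## Working session

There is one attempt and no reset: what is moved stays moved. The work goes in short steps, Python scripts to look and compute and a shell command to move; the robot and the scene stay as the last step left them, time stands still between calls to the robot, and variables do not carry over. Pictures are saved under pics/ and viewed, at most 10 in all, crops included, and the job is handed in when it is done.

```bash
mkdir -p pics; cat > h.py <<'E'
import numpy as np, cv2
from station import ctrl
def snap(n):
    c=ctrl.read_camera(n); np.savez(f'pics/{n}.npz',**c); return c
def pts(c,fish=False):
    im=c['image'];H,W=im.shape[:2];f=H/2/np.tan(np.radians(c['fovy'])/2)
    v,u=np.mgrid[:H,:W];z=c['z_map']
    X=(u-c['cx'])/f;Y=(v-c['cy'])/f
    if fish:
        r=np.hypot(X,Y)+1e-9;k=np.tan(np.minimum(r,1.5))/r;X=X*k;Y=Y*k
    P=np.stack([X*z,Y*z,z],-1);R=cv2.Rodrigues(np.array(c['rvec'],float))[0]
    return (P-np.array(c['tvec']).ravel())@R
E
python3 - <<'E'
from h import *
c=snap('top');cv2.imwrite('pics/top1.png',c['image'][...,::-1])
P=pts(c)
for v in range(20,420,60):
  print([tuple(np.round(P[v,u],3)) for u in range(40,560,120)])
s=ctrl.state();print(s['eef_pos'],s['ee_rot'],s['contact_force'],s['finger_gap'])
E
```

```text
[(np.float64(0.699), np.float64(0.577), np.float64(0.226)), (np.float64(0.809), np.float64(0.461), np.float64(0.021)), (np.float64(0.821), np.float64(0.23), np.float64(-0.002)), (np.float64(0.821), np.float64(-0.007), np.float64(-0.002)), (np.float64(0.82), np.float64(-0.244), np.float64(-0.001))]
[(np.float64(0.698), np.float64(0.697), np.float64(-0.0)), (np.float64(0.699), np.float64(0.464), np.float64(-0.003)), (np.float64(0.698), np.float64(0.23), np.float64(-0.0)), (np.float64(0.695), np.float64(-0.002), np.float64(0.006)), (np.float64(0.698), np.float64(-0.238), np.float64(-0.003))]
[(np.float64(0.579), np.float64(0.69), np.float64(0.0)), (np.float64(0.579), np.float64(0.46), np.float64(-0.002)), (np.float64(0.576), np.float64(0.23), np.float64(0.008)), (np.float64(0.576), np.float64(0.002), np.float64(0.007)), (np.float64(0.578), np.float64(-0.23), np.float64(-0.0))]
[(np.float64(0.453), np.float64(0.642), np.float64(0.078)), (np.float64(0.463), np.float64(0.457), np.float64(-0.001)), (np.float64(0.458), np.float64(0.229), np.float64(0.033)), (np.float64(0.462), np.float64(0.0
[... 508 characters left out ...]
, np.float64(0.23), np.float64(-0.002)), (np.float64(0.24), np.float64(0.009), np.float64(0.0)), (np.float64(0.24), np.float64(-0.211), np.float64(-0.001))]
[(np.float64(0.148), np.float64(0.637), np.float64(0.055)), (np.float64(0.134), np.float64(0.447), np.float64(-0.001)), (np.float64(0.134), np.float64(0.23), np.float64(-0.0)), (np.float64(0.133), np.float64(0.011), np.float64(-0.002)), (np.float64(0.134), np.float64(-0.205), np.float64(0.001))]
[0.14408735 0.63317579 0.21259968] [[-9.75069423e-01  2.21899691e-01 -3.83020959e-04]
 [ 2.21900021e-01  9.75067807e-01 -1.77573379e-03]
 [-2.05633727e-05 -1.81645608e-03 -9.99998350e-01]] [-0.09423179  0.93382607 -0.43874298] 0.09364764242999751
```

View pics/top1.png

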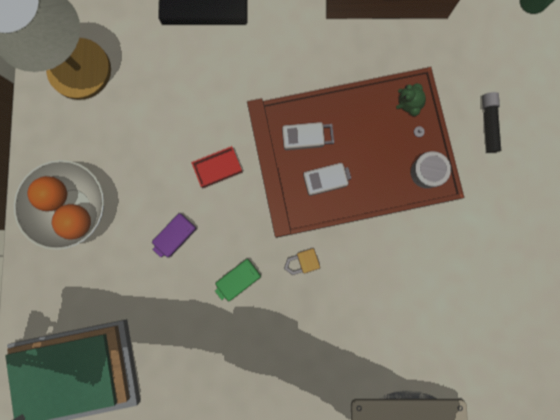

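The tray is at the upper right, with its high end on the left (columns 250–290). The key at (304,135) has a loop at its right end. The key at (327,178) has a small stub at (347,174). I'll zoom in and measure both.

```bash
cat > m.py <<'E'
from h import *
def rect(m,P,n):
    k,l,st,ce=cv2.connectedComponentsWithStats(m.astype(np.uint8))
    for i in range(1,k):
        if st[i,4]>n:
            Q=P[l==i][:,:2].astype(np.float32);print(ce[i].round(),st[i,4],cv2.minAreaRect(Q*1000),'z',np.median(P[l==i][:,2]).round(4))
E
python3 - <<'E'
from m import *
c=dict(np.load('pics/top.npz'));P=pts(c);im=c['image']
cv2.imwrite('pics/crop1.png',cv2.resize(im[60:245,240:470,::-1],None,fx=3.2,fy=3.2,interpolation=cv2.INTER_CUBIC))
roi=np.zeros(im.shape[:2],bool);roi[60:245,240:470]=1
z=P[...,2]
print('keys');rect(roi&(z>.022)&(z<.045)&(im.min(-1)>90),P,60)
print('stop');rect(roi&(z>.026)&(z<.042)&(im[...,0]>im[...,2]*1.5)&(np.arange(560)<300),P,200)
print('btn');rect(roi&(z>.015)&(z<.025)&(np.arange(560)>315),P,8)
E
```

```text
keys
[303. 135.] 919 ((581.3543090820312, 186.59500122070312), (43.41067123413086, 75.40623474121094), 4.915042877197266) z 0.0283
[326. 178.] 982 ((501.0292053222656, 142.19154357910156), (43.07735061645508, 82.92202758789062), 14.471625328063965) z 0.0283
stop
[269. 168.] 2166 ((521.3668212890625, 250.78518676757812), (257.5230712890625, 28.817508697509766), 11.830102920532227) z 0.0325
btn
[402. 146.] 1637 ((564.220703125, 52.275726318359375), (259.8382568359375, 281.42535400390625), 11.874250411987305) z 0.0166
[414.  84.] 9 ((680.92236328125, -23.866836547851562), (3.674254894256592, 9.822729110717773), 32.14339828491211) z 0.0236
[407. 108.] 103 ((637.1853637695312, -7.723667144775391), (49.59699630737305, 18.411701202392578), 46.55634689331055) z 0.0211
[421. 107.] 12 ((637.4639282226562, -37.672096252441406), (3.4640743732452393, 13.850836753845215), 34.395057678222656) z 0.0207
[329. 133.] 93 ((586.2722778320312, 140.43841552734375), (36.116180419921875, 18.998653411865234), 4.060446262359619) z 0.021
[420. 130.] 12 ((593.6777954101562, -33.44518280029297), (3.9509875774383545, 6.815397262573242), 45.2599983215332) z 0.0198
[416. 177.] 48 ((503.32501220703125, -25.09673309326172), (50.46234893798828, 14.718284606933594), 29.238941192626953) z 0.0199
[347. 173.] 40 ((510.70501708984375, 105.11993408203125), (23.069868087768555, 7.544057846069336), 14.530804634094238) z 0.0232
[322. 191.] 15 ((476.7731628417969, 151.752197265625), (1.0453450679779053, 23.563472747802734), 13.12914752960205) z 0.0227
```

View pics/crop1.png

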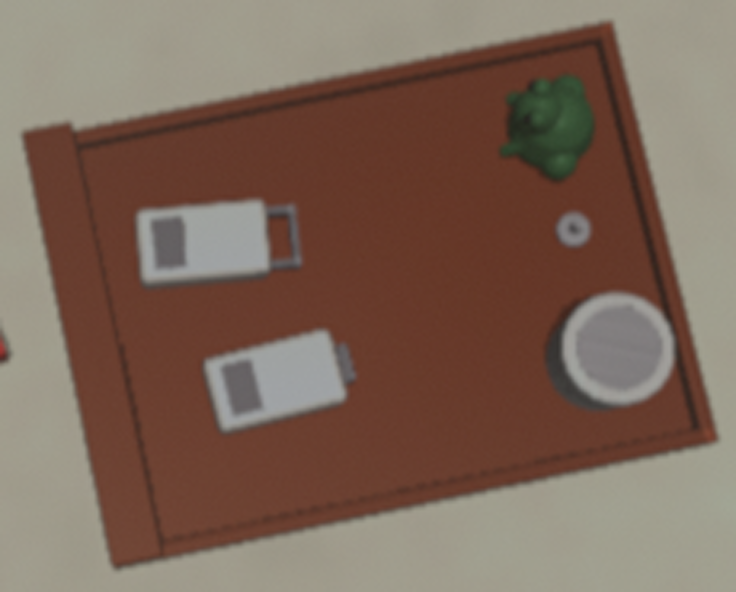

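The smart key's centre is about (0.500, 0.146), with its button face about (0.5116, 0.101). The stop face's normal is (-0.205, 0.979), and the gap is about 45 mm. I'll shut the fingers, turn tool x along that normal and move behind the button.

```bash
python3 -m handwheel '[{"x":-0.492,"y":-0.471,"z":0.06,"rz":1.141,"claw":0},{"x":-0.492,"y":-0.471,"z":0.06,"rz":1.141,"claw":0},{"x":-0.492,"y":-0.471,"z":0.06,"rz":1.141,"claw":0},{"x":-0.492,"y":-0.471,"z":0.06,"rz":1.141,"claw":0},{"x":-0.492,"y":-0.471,"z":0.06,"rz":1.141,"claw":0},{"x":-0.492,"y":-0.471,"z":0.06,"rz":1.141,"claw":0},{"x":-0.492,"y":-0.471,"z":0.06,"rz":1.141,"claw":0},{"x":-0.492,"y":-0.471,"z":0.06,"rz":1.141,"claw":0},{"x":-0.492,"y":-0.471,"z":0.06,"rz":1.141,"claw":0},{"x":-0.492,"y":-0.471,"z":0.06,"rz":1.141,"claw":0},{"x":-0.492,"y":-0.471,"z":0.06,"rz":1.141,"claw":0},{"x":-0.492,"y":-0.471,"z":0.06,"rz":1.141,"claw":0},{"x":-0.492,"y":-0.471,"z":0.06,"rz":1.141,"claw":0},{"x":-0.492,"y":-0.471,"z":0.06,"rz":1.141,"claw":0},{"x":-0.492,"y":-0.471,"z":0.06,"rz":1.141,"claw":0},{"x":-0.492,"y":-0.471,"z":0.06,"rz":1.141,"claw":0},{"x":-0.492,"y":-0.471,"z":0.06,"rz":1.141,"claw":0},{"x":-0.492,"y":-0.471,"z":0.06,"rz":1.141,"claw":0},{"x":-0.492,"y":-0.471,"z":0.06,"rz":1.141,"claw":0},{"x":-0.492,"y":-0.471,"z":0.06,"rz":1.141,"claw":0}]' 20
python3 - <<'E'
from h import *
c=snap('wrist');cv2.imwrite('pics/w1.png',c['image'][...,::-1])
s=ctrl.state();print(s['ee_rot'],s['contact_force'])
E
```

```text
[[-9.75048879e-01  2.21989909e-01 -4.04185572e-04]
 [ 2.21990273e-01  9.75047565e-01 -1.60124081e-03]
 [ 3.86408559e-05 -1.65101333e-03 -9.99998636e-01]] [ 0.23531963  0.87294237 -0.38251614]$[0]: bad value
```

View pics/w1.png

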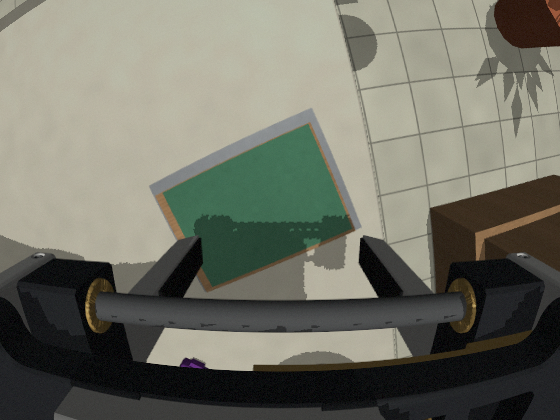

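The picture shows the arm still at its start, over the green book. The call was refused with "bad value" for row 0. I'll try one row with every key given.

```bash
python3 -m handwheel '[{"x":-0.03,"y":-0.028,"z":0.0,"rx":0,"ry":0,"rz":0.1,"claw":0}]' 20; python3 -m handwheel --help | head -20
```

```text
time: 0.18
eef_pos: [0.1603, 0.6053, 0.2123]
ee_rot: [[-0.951, 0.31, -0.005], [0.31, 0.951, 0.005], [0.006, 0.003, -1.0]]
contact_force: [-1.0, 0.8, -1.1]
finger_gap: 0.0902
grasp_force: 0.0invalid input: not JSON, or not a number
```

```bash
python3 -m handwheel '[{"x":-0.505,"y":-0.395,"z":0.06,"rx":0,"ry":0,"rz":1.041,"claw":0},{"x":-0.505,"y":-0.395,"z":0.06,"rx":0,"ry":0,"rz":1.041,"claw":0},{"x":-0.505,"y":-0.395,"z":0.06,"rx":0,"ry":0,"rz":1.041,"claw":0},{"x":-0.505,"y":-0.395,"z":0.06,"rx":0,"ry":0,"rz":1.041,"claw":0},{"x":-0.505,"y":-0.395,"z":0.06,"rx":0,"ry":0,"rz":1.041,"claw":0},{"x":-0.505,"y":-0.395,"z":0.06,"rx":0,"ry":0,"rz":1.041,"claw":0},{"x":-0.505,"y":-0.395,"z":0.06,"rx":0,"ry":0,"rz":1.041,"claw":0},{"x":-0.505,"y":-0.395,"z":0.06,"rx":0,"ry":0,"rz":1.041,"claw":0},{"x":-0.505,"y":-0.395,"z":0.06,"rx":0,"ry":0,"rz":1.041,"claw":0},{"x":-0.505,"y":-0.395,"z":0.06,"rx":0,"ry":0,"rz":1.041,"claw":0},{"x":-0.505,"y":-0.395,"z":0.06,"rx":0,"ry":0,"rz":1.041,"claw":0},{"x":-0.505,"y":-0.395,"z":0.06,"rx":0,"ry":0,"rz":1.041,"claw":0},{"x":-0.505,"y":-0.395,"z":0.06,"rx":0,"ry":0,"rz":1.041,"claw":0},{"x":-0.505,"y":-0.395,"z":0.06,"rx":0,"ry":0,"rz":1.041,"claw":0},{"x":-0.505,"y":-0.395,"z":0.06,"rx":0,"ry":0,"rz":1.041,"claw":0},{"x":-0.505,"y":-0.395,"z":0.06,"rx":0,"ry":0,"rz":1.041,"claw":0},{"x":-0.505,"y":-0.395,"z":0.06,"rx":0,"ry":0,"rz":1.041,"claw":0},{"x":-0.505,"y":-0.395,"z":0.06,"rx":0,"ry":0,"rz":1.041,"claw":0},{"x":-0.505,"y":-0.395,"z":0.06,"rx":0,"ry":0,"rz":1.041,"claw":0},{"x":-0.505,"y":-0.395,"z":0.06,"rx":0,"ry":0,"rz":1.041,"claw":0}]' 20
python3 - <<'E'
from h import *
c=snap('wrist');cv2.imwrite('pics/w2.png',c['image'][...,::-1])
s=ctrl.state();print(s['eef_pos'],s['ee_rot'],s['contact_force'])
E
```

```text
time: 1.85
eef_pos: [0.5194, 0.0666, 0.1533]
ee_rot: [[-0.207, 0.978, -0.001], [0.978, 0.207, 0.001], [0.001, -0.001, -1.0]]
contact_force: [-0.2, -0.2, 0.5]
finger_gap: 0.0002
grasp_force: 0.0
[0.51949335 0.06657228 0.15344128] [[-2.07365555e-01  9.78263199e-01 -8.00428398e-04]
 [ 9.78263041e-01  2.07366198e-01  8.26480471e-04]
 [ 9.74497222e-04 -6.11645937e-04 -9.99999338e-01]] [0.34260533 0.18294696 0.67608871]
```

View pics/w2.png

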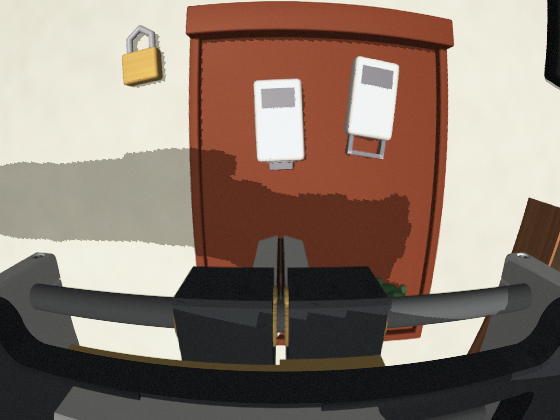

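The wrist view shows the smart key's button at (281,165), straight ahead of the shut fingers at column 281. The spare key with its loop is on the right. I'll check lateral offset from this picture, then descend.

```bash
python3 - <<'E'
from m import *
c=dict(np.load('pics/wrist.npz'));P=pts(c,True);im=c['image']
s=ctrl.state();T=(P-s['eef_pos'])@s['ee_rot']
roi=np.zeros(im.shape[:2],bool);roi[50:175,235:345]=1
z=P[...,2]
print('in tool xy');rect(roi&(z>.023)&(z<.045)&(im.min(-1)>110),T,100)
rect(roi&(z>.018)&(z<.04)&(np.arange(420)[:,None]>162),T,10)
print(T[45,270:300:10],T[60,235])
E
python3 -m handwheel '[{"x":0,"y":0,"z":0.04,"rx":0,"ry":0,"rz":0,"claw":0},{"x":0,"y":0,"z":0.075,"rx":0,"ry":0,"rz":0,"claw":0},{"x":0,"y":0,"z":0.105,"rx":0,"ry":0,"rz":0,"claw":0},{"x":0,"y":0,"z":0.125,"rx":0,"ry":0,"rz":0,"claw":0},{"x":0,"y":0,"z":0.132,"rx":0,"ry":0,"rz":0,"claw":0},{"x":0,"y":0,"z":0.132,"rx":0,"ry":0,"rz":0,"claw":0},{"x":0,"y":0,"z":0.132,"rx":0,"ry":0,"rz":0,"claw":0}]' 20
```

```text
in tool xy
[279. 122.] 4074 ((78.36106872558594, -1.8592185974121094), (43.66394805908203, 83.8313217163086), 87.45379638671875) z 0.1238
[280. 166.] 163 ((39.27994155883789, -0.1892070770263672), (5.842690467834473, 21.320091247558594), 0.47151243686676025) z 0.1287
[[ 0.15811719 -0.01022658  0.14584589]
 [ 0.15812572 -0.00052437  0.14611297]
 [ 0.15816634  0.00918595  0.14612587]] [ 0.14338534 -0.04423629  0.14554401]
time: 2.48
eef_pos: [0.5206, 0.0654, 0.022]
ee_rot: [[-0.206, 0.979, 0.0], [0.979, 0.206, 0.0], [0.0, 0.0, -1.0]]
contact_force: [-0.0, 0.1, 0.4]
finger_gap: 0.0005
grasp_force: 0.0
```

```bash
python3 -m handwheel '[{"x":0.015,"y":0,"z":0,"rx":0,"ry":0,"rz":0,"claw":0},{"x":0.022,"y":0,"z":0,"rx":0,"ry":0,"rz":0,"claw":0},{"x":0.025,"y":0,"z":0,"rx":0,"ry":0,"rz":0,"claw":0},{"x":0.027,"y":0,"z":0,"rx":0,"ry":0,"rz":0,"claw":0},{"x":0.029,"y":0,"z":0,"rx":0,"ry":0,"rz":0,"claw":0},{"x":0.031,"y":0,"z":0,"rx":0,"ry":0,"rz":0,"claw":0},{"x":0.033,"y":0,"z":0,"rx":0,"ry":0,"rz":0,"claw":0},{"x":0.036,"y":0,"z":0,"rx":0,"ry":0,"rz":0,"claw":0},{"x":0.039,"y":0,"z":0,"rx":0,"ry":0,"rz":0,"claw":0},{"x":0.042,"y":0,"z":0,"rx":0,"ry":0,"rz":0,"claw":0},{"x":0.045,"y":0,"z":0,"rx":0,"ry":0,"rz":0,"claw":0},{"x":0.048,"y":0,"z":0,"rx":0,"ry":0,"rz":0,"claw":0},{"x":0.051,"y":0,"z":0,"rx":0,"ry":0,"rz":0,"claw":0},{"x":0.054,"y":0,"z":0,"rx":0,"ry":0,"rz":0,"claw":0},{"x":0.057,"y":0,"z":0,"rx":0,"ry":0,"rz":0,"claw":0},{"x":0.06,"y":0,"z":0,"rx":0,"ry":0,"rz":0,"claw":0},{"x":0.06,"y":0,"z":0,"rx":0,"ry":0,"rz":0,"claw":0}]' 20
python3 - <<'E'
from m import *
c=snap('wrist');P=pts(c,True);im=c['image'];cv2.imwrite('pics/w3.png',im[...,::-1])
s=ctrl.state();T=(P-s['eef_pos'])@s['ee_rot'];print(s['contact_force'])
roi=np.zeros(im.shape[:2],bool);roi[20:300,180:345]=1
z=P[...,2]
rect(roi&(z>.023)&(z<.045)&(im.min(-1)>110),T,100)
E
```

```text
time: 3.9
eef_pos: [0.5078, 0.1245, 0.0214]
ee_rot: [[-0.206, 0.979, -0.0], [0.979, 0.206, 0.001], [0.001, -0.0, -1.0]]
contact_force: [1.0, -0.3, -0.2]
finger_gap: 0.0004
grasp_force: 0.0
[-0.13983413  0.17723561  0.22914919]
[278. 155.] 12022 ((57.46846389770508, -1.5617904663085938), (43.49394607543945, 75.11962127685547), 89.8006591796875) z -0.0084
```

View pics/w3.png

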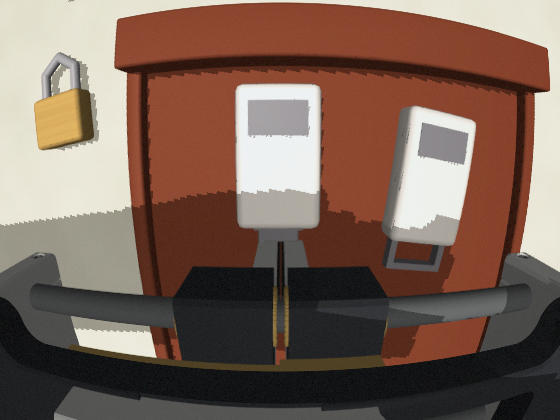

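The key is pushed square, its far edge at row 85 with about 11 mm left to the stop, and the spare key is untouched. I'll go on slowly and watch the force.

```bash
python3 -m handwheel '[{"x":0.002,"y":0,"z":0,"rx":0,"ry":0,"rz":0,"claw":0},{"x":0.004,"y":0,"z":0,"rx":0,"ry":0,"rz":0,"claw":0},{"x":0.006,"y":0,"z":0,"rx":0,"ry":0,"rz":0,"claw":0},{"x":0.008,"y":0,"z":0,"rx":0,"ry":0,"rz":0,"claw":0},{"x":0.0095,"y":0,"z":0,"rx":0,"ry":0,"rz":0,"claw":0},{"x":0.011,"y":0,"z":0,"rx":0,"ry":0,"rz":0,"claw":0},{"x":0.012,"y":0,"z":0,"rx":0,"ry":0,"rz":0,"claw":0},{"x":0.013,"y":0,"z":0,"rx":0,"ry":0,"rz":0,"claw":0},{"x":0.013,"y":0,"z":0,"rx":0,"ry":0,"rz":0,"claw":0}]'
python3 -m handwheel '[{"x":0.001,"y":0,"z":0,"rx":0,"ry":0,"rz":0,"claw":0},{"x":0.002,"y":0,"z":0,"rx":0,"ry":0,"rz":0,"claw":0},{"x":0.002,"y":0,"z":0,"rx":0,"ry":0,"rz":0,"claw":0}]'
python3 -m handwheel '[{"x":0.001,"y":0,"z":0,"rx":0,"ry":0,"rz":0,"claw":0},{"x":0.002,"y":0,"z":0,"rx":0,"ry":0,"rz":0,"claw":0},{"x":0.002,"y":0,"z":0,"rx":0,"ry":0,"rz":0,"claw":0}]'
```

```text
time: 4.7
eef_pos: [0.5054, 0.1364, 0.0215]
ee_rot: [[-0.205, 0.979, -0.0], [0.979, 0.205, 0.0], [0.0, -0.0, -1.0]]
contact_force: [-0.4, 0.3, 0.2]
finger_gap: 0.0003
grasp_force: 0.0
time: 4.95
eef_pos: [0.5052, 0.1377, 0.0215]
ee_rot: [[-0.204, 0.979, 0.0], [0.979, 0.204, -0.001], [-0.001, 0.0, -1.0]]
contact_force: [0.7, -1.7, 0.3]
finger_gap: 0.0005
grasp_force: 0.9
time: 5.2
eef_pos: [0.5047, 0.1398, 0.0215]
ee_rot: [[-0.204, 0.979, 0.0], [0.979, 0.204, -0.0], [-0.0, 0.0, -1.0]]
contact_force: [2.0, -2.2, 1.2]
finger_gap: 0.0004
grasp_force: 1.4
```

The force is rising past 1.6 N, so the key is braced and the button is starting to move. I'll keep pressing in small steps.

```bash
for i in 1 2; do python3 -m handwheel '[{"x":0.001,"y":0,"z":0,"rx":0,"ry":0,"rz":0,"claw":0},{"x":0.002,"y":0,"z":0,"rx":0,"ry":0,"rz":0,"claw":0},{"x":0.002,"y":0,"z":0,"rx":0,"ry":0,"rz":0,"claw":0}]' | grep -E 'time|pos|contact'; done
```

```text
time: 5.45
eef_pos: [0.5043, 0.1418, 0.0215]
contact_force: [0.4, -2.7, 0.1]
time: 5.7
eef_pos: [0.504, 0.1431, 0.0215]
contact_force: [1.0, -4.5, 0.3]
```

```bash
python3 -m handwheel '[{"x":0.001,"y":0,"z":0,"rx":0,"ry":0,"rz":0,"claw":0},{"x":0.001,"y":0,"z":0,"rx":0,"ry":0,"rz":0,"claw":0}]' | grep -E 'time|pos|contact';  python3 -m handwheel '[{"x":0.001,"y":0,"z":0,"rx":0,"ry":0,"rz":0,"claw":0},{"x":0.001,"y":0,"z":0,"rx":0,"ry":0,"rz":0,"claw":0}]' | grep -E 'time|pos|contact'
```

```text
time: 5.87
eef_pos: [0.504, 0.1431, 0.0215]
contact_force: [1.2, -7.0, 0.1]
time: 6.03
eef_pos: [0.504, 0.1431, 0.0215]
contact_force: [1.4, -8.1, -0.1]
```

The tool has stopped moving while the force climbed from 4.5 to 8 N, so the button is fully in. I'll hold, back off straight and look.

```bash
python3 -m handwheel '[{"x":0.0005,"y":0,"z":0,"rx":0,"ry":0,"rz":0,"claw":0},{"x":0.0005,"y":0,"z":0,"rx":0,"ry":0,"rz":0,"claw":0},{"x":0.0005,"y":0,"z":0,"rx":0,"ry":0,"rz":0,"claw":0},{"x":0.0005,"y":0,"z":0,"rx":0,"ry":0,"rz":0,"claw":0},{"x":0.0005,"y":0,"z":0,"rx":0,"ry":0,"rz":0,"claw":0},{"x":0.0005,"y":0,"z":0,"rx":0,"ry":0,"rz":0,"claw":0},{"x":0.0005,"y":0,"z":0,"rx":0,"ry":0,"rz":0,"claw":0},{"x":0.0005,"y":0,"z":0,"rx":0,"ry":0,"rz":0,"claw":0}]' | grep -E 'time|pos|contact'
python3 -m handwheel '[{"x":-0.002,"y":0,"z":0,"rx":0,"ry":0,"rz":0,"claw":0},{"x":-0.004,"y":0,"z":0,"rx":0,"ry":0,"rz":0,"claw":0},{"x":-0.006,"y":0,"z":0,"rx":0,"ry":0,"rz":0,"claw":0},{"x":-0.009,"y":0,"z":0,"rx":0,"ry":0,"rz":0,"claw":0},{"x":-0.013,"y":0,"z":0,"rx":0,"ry":0,"rz":0,"claw":0},{"x":-0.02,"y":0,"z":0,"rx":0,"ry":0,"rz":0,"claw":0},{"x":-0.03,"y":0,"z":0,"rx":0,"ry":0,"rz":0,"claw":0},{"x":-0.045,"y":0,"z":-0.01,"rx":0,"ry":0,"rz":0,"claw":0},{"x":-0.06,"y":0,"z":-0.04,"rx":0,"ry":0,"rz":0,"claw":0},{"x":-0.07,"y":0,"z":-0.07,"rx":0,"ry":0,"rz":0,"claw":0},{"x":-0.07,"y":0,"z":-0.1,"rx":0,"ry":0,"rz":0,"claw":0},{"x":-0.07,"y":0,"z":-0.1,"rx":0,"ry":0,"rz":0,"claw":0}]' | grep -E 'time|pos|contact'
python3 - <<'E'
from m import *
c=snap('wrist');P=pts(c,True);im=c['image'];cv2.imwrite('pics/w4.png',im[...,::-1])
s=ctrl.state();T=(P-s['eef_pos'])@s['ee_rot'];print(s['contact_force'])
roi=np.zeros(im.shape[:2],bool);roi[20:300,180:420]=1
z=P[...,2]
print('tool');rect(roi&(z>.023)&(z<.045)&(im.min(-1)>110),T,100)
print('world');rect(roi&(z>.023)&(z<.045)&(im.min(-1)>110),P,100)
# profile along the column past the key: x where the depth steps to the rim
for u in (245,330):
  print([(v,round(T[v,u,0]*1000,1),round(P[v,u,2]*1000)) for v in range(20,70,2)])
E
```

```text
time: 6.7
eef_pos: [0.504, 0.1432, 0.0215]
contact_force: [1.7, -10.3, 1.0]
time: 7.7
eef_pos: [0.5214, 0.0757, 0.127]
contact_force: [0.2, 0.6, -0.8]
[-0.65984793  0.01609244 -0.49927807]
tool
[273.  77.] 4784 ((115.24884796142578, -4.5461578369140625), (43.375980377197266, 83.77117919921875), 89.87841796875) z 0.095
[375. 104.] 4154 ((92.85184478759766, 82.0509262084961), (82.71549224853516, 43.814205169677734), 6.622719764709473) z 0.0956
world
[273.  77.] 4784 ((492.9098815917969, 188.54855346679688), (43.37822341918945, 83.77101135253906), 11.801041603088379) z 0.0297
[375. 104.] 4154 ((582.2391357421875, 184.14535522460938), (43.82328796386719, 82.71306610107422), 5.058728218078613) z 0.0297
[(20, np.float64(165.2), 33), (22, np.float64(162.9), 34), (24, np.float64(161.3), 34), (26, np.float64(158.9), 35), (28, np.float64(157.5), 34), (30, np.float64(156.4), 32), (32, np.float64(157.0), 24), (34, np.float64(156.9), 19), (36, np.float64(156.5), 14), (38, np.float64(156.6), 8), (40, np.float64(155.1), 6), (42, np.float64(152.4), 9), (44, np.float64(150.7), 8), (46, np.float64(149
[... 326 characters left out ...]
float64(165.5), 34), (22, np.float64(163.5), 35), (24, np.float64(161.9), 34), (26, np.float64(159.5), 35), (28, np.float64(158.5), 33), (30, np.float64(156.6), 33), (32, np.float64(156.5), 28), (34, np.float64(157.1), 21), (36, np.float64(156.4), 17), (38, np.float64(157.0), 9), (40, np.float64(155.3), 8), (42, np.float64(153.1), 9), (44, np.float64(151.4), 8), (46, np.float64(149.7), 7), (48, np.float64(147.3), 9), (50, np.float64(145.4), 8), (52, np.float64(143.6), 8), (54, np.float64(141.5), 8), (56, np.float64(139.7), 8), (58, np.float64(138.3), 6), (60, np.float64(136.2), 7), (62, np.float64(134.1), 8), (64, np.float64(132.1), 8), (66, np.float64(130.4), 7), (68, np.float64(128.2), 9)]
```

View pics/w4.png

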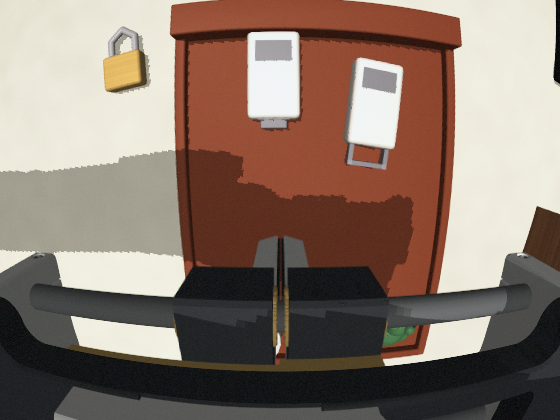

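The key lies flat against the stop: its far end measures 157.1 mm from the tool and the stop face 156.7 mm, with the heading square. Its button is out again at (274,124), since block plus cap measures 84 mm. The spare key at (375,104) hasn't moved.

```bash
python3 -c "
from station import ctrl
print(ctrl.close_job())"
```

```text
the job is handed in; nothing more can be done
None
```

I braced the smart key against the high end of the tray, held its button fully in for about 1 s at 8–10 N, and let go; at hand-in the key lay flat against that end with its button out and the spare key unmoved.

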